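# Seat a row of tube caps

### The job

Run the fingertips along the row of tube caps in the blue rack, from the red cap to the white cap at the other end, and press each cap gently down in turn until it is fully seated. From the first cap to the last, stay with the row, the fingertips never more than about 3 cm above the caps. Do not lift, tip or shove the rack, and leave the pen, the jar and the dish alone; finish clear of everything.

Things in the scene. Friction and masses are not known exactly. Their poses are not given: they have to be found in the camera images.
- rack: Loose blue tube rack with an aluminium foot, 190 x 70 mm, its deck 46 mm high, about 0.9 kg, standing on the bench. Origin: centre of its underside; x runs along the row of five caps from the red cap (x = -64 mm) to the last white one (x = +64 mm), z up. It may stand at any yaw.
- cap1_top (a point): Centre of the flat top of the RED cap, the first of the row, a round push-down cap 16 mm in diameter at rack x = -64 mm, y = 0 (32 mm from cap to cap). The point moves with the cap: up to 58.5 mm above the bench when raised, 50.5 mm (4.5 mm above the deck) when fully seated. Only empty flat holes lie beside the row.
- cap2_top (a point): Centre of the flat top of white cap number 2 of the row, a round push-down cap 16 mm in diameter at rack x = -32 mm, y = 0 (32 mm from cap to cap). The point moves with the cap: up to 58.5 mm above the bench when raised, 50.5 mm (4.5 mm above the deck) when fully seated. Only empty flat holes lie beside the row.
- cap3_top (a point): Centre of the flat top of white cap number 3 of the row, a round push-down cap 16 mm in diameter at rack x = 0 mm, y = 0 (32 mm from cap to cap). The point moves with the cap: up to 58.5 mm above the bench when raised, 50.5 mm (4.5 mm above the deck) when fully seated. Only empty flat holes lie beside the row.
- cap4_top (a point): Centre of the flat top of white cap number 4 of the row, a round push-down cap 16 mm in diameter at rack x = 32 mm, y = 0 (32 mm from cap to cap). The point moves with the cap: up to 58.5 mm above the bench when raised, 50.5 mm (4.5 mm above the deck) when fully seated. Only empty flat holes lie beside the row.
- cap5_top (a point): Centre of the flat top of white cap number 5 of the row, the last, a round push-down cap 16 mm in diameter at rack x = 64 mm, y = 0 (32 mm from cap to cap). The point moves with the cap: up to 58.5 mm above the bench when raised, 50.5 mm (4.5 mm above the deck) when fully seated. Only empty flat holes lie beside the row.
- cap1 (a joint): How far this cap is pushed in, m: 0 fully raised (it cannot come off), 0.008 fully seated against a hard stop; starts at 0 to 0.002. It resists with about 4 N of friction, slightly more when pushed fast, has no spring and stays where it is left.
- cap2 (a joint): How far this cap is pushed in, m: 0 fully raised (it cannot come off), 0.008 fully seated against a hard stop; starts at 0 to 0.002. It resists with about 4 N of friction, slightly more when pushed fast, has no spring and stays where it is left.
- cap3 (a joint): How far this cap is pushed in, m: 0 fully raised (it cannot come off), 0.008 fully seated against a hard stop; starts at 0 to 0.002. It resists with about 4 N of friction, slightly more when pushed fast, has no spring and stays where it is left.
- cap4 (a joint): How far this cap is pushed in, m: 0 fully raised (it cannot come off), 0.008 fully seated against a hard stop; starts at 0 to 0.002. It resists with about 4 N of friction, slightly more when pushed fast, has no spring and stays where it is left.
- cap5 (a joint): How far this cap is pushed in, m: 0 fully raised (it cannot come off), 0.008 fully seated against a hard stop; starts at 0 to 0.002. It resists with about 4 N of friction, slightly more when pushed fast, has no spring and stays where it is left.
- pen: Loose marker pen lying beside the rack, white with a blue cap, 130 mm long (its x axis), 12 mm thick, 20 g. Origin: middle of its underside. Bystander.
- jar: Small loose clear jar with a yellow lid, 40 mm diameter, 55 mm tall, 80 g, beside the rack. Origin: centre of its underside. Bystander.
- dish: Loose closed clear culture dish with a reddish top, 82 mm diameter, 14 mm tall, 50 g, beside the rack. Origin: centre of its underside. Bystander.
There are look-alikes about, which are no part of the job. Of the things that look like the rack, take the one that is farthest from the robot's base at the start.

How it is judged:
By the outcome, as a careful person would: the job done as asked, in the order asked, and still so for the second after the job is handed in, with the robot touching nothing.
It also fails if it takes over 48 s, if anything falls off the work surface, if the arm or the gripper's body presses on something with over 40 N, if the wrist force passes 120 N, or if a joint passes its speed limit or range.

### The arm

A 6-joint arm with a two-finger parallel gripper is mounted at the origin on the work surface. World frame = base frame: x ahead of the robot, y to its left, z up, the work surface at z = 0. Lengths are in mm, angles in rad, forces in N, time in s.
With the tool pointing down it reaches from about 350 to 850 mm from the base axis. Payload 8.1 kg.
Tool frame: the origin (TCP) lies midway between the tips of the shut fingers; the grasp point (between the pads) lies 19 mm behind it; z points along the fingers, y is the direction in which the jaws open and shut (so a half turn about z gives the same grasp; the last joint's range is limited). The gripper opens to 93 mm and grips with 3 to 60 N. Pads are 15 mm wide; open, the fingers measure 128 mm over their backs; the gripper's body (75 mm by 188 mm) begins 65 mm behind the grasp point.
Start: joints at [1.23, 0.13, 1.488, -0, 1.523, -0.085], TCP at [151.789, 580.487, 218.635] pointing down, gripper open.
Joint ranges: [-2.96, 2.96], [-0.89, 2.26], [0.02, 2.5], [-1.34, 4.48], [0, 2.73], [-2.66, 2.66]. Speed limits (rad/s): [2.39, 2.39, 2.79, 3.14, 3.14, 3.14].

### API

Orientations are given as [roll, pitch, yaw] about the fixed x, y, z axes, in that order (R = Rz(yaw) Ry(pitch) Rx(roll)).
In Python, from rig import r, snapshot, camera_model gives the robot as it stands. The module is installed in compiled form; this text tells all that it offers.
- The arm moves only by the shell command python3 -m handwheel 'ROWS'. ROWS is JSON, a list of rows, each a list of 3 entries, a list of its own where there are three numbers: the opening, from 0 (shut) to 1 (fully open), then the shift along the tool's x, y, z in m, then the turn, a rotation vector about the tool's x, y, z in degrees. A call has 1 to 12 rows; each row shifts and turns the pose as measured when the row begins, along the tool's axes as they then stand; what a row does not reach is not made up. A row lasts 1/8 s, in which the tool goes at most 62.5 mm and 10.7 degrees, less where a joint would pass 70% of its speed; a pose out of reach is approached as far as the arm can. A call is refused whole if a number of a shift passes 0.0625 or a number of a turn 10.7, either way. A call with a gripper value outside its range is refused whole. The fingers move at their own pace and stop on an object; the grip force is fixed at half the most. Time passes only in rows, so rows that do not move let the fingers close. It gives the time, the measured TCP pose, the force and the opening at its end, in the units of the state.
- r.get_state(): the state, without advancing time (a new reading comes with each control period).
- snapshot(name): name is "scene" or "top"; returns (picture, depth): 400x640x3 uint8, red, green, blue; 400x640 float32, mm along the optical axis (not along the pixel's ray), 0 where there is no reading.
- camera_model(name): a dict with "fx", "fy", "cx", "cy" (pixels), "k1" (the pictures are not rectified: a ray, as slopes to the right and down, at radius r is drawn at 1 + k1 r^2 times it, then the intrinsics apply), "eye" and "rotation" of the camera in the world. Camera axes: x right, y down, z forward; pixel columns grow to the right and rows downward; lengths in mm; the calibration is good to about 2 mm. A picture is of the moment at which its call begins. camera_model takes no time and is no camera call.
- r.close_job(): hands the job in, once; it reports no verdict.
The state is a dict: "t": time; "q": joint angles; "qvel": joint speeds; "joint_torque": joint torques, N m; "ee_pos": TCP position; "tcp_rot": TCP orientation; "ft_force": force on the tool from outside, world axes, zero at the start; "wrist_torque": the same for the moment, N m; "opening": opening from 0.0 (shut) to 1.0 (fully open).
Only numpy, scipy, OpenCV 4.12 (cv2) and the standard library are available. Lean on these libraries where they do the work, as an engineer would, in place of code of your own. Each camera call takes 0.05 s, during which the arm holds its last target. There are 200 camera calls.

## Working session

There is one attempt and no reset: what is moved stays moved. The work goes in short steps, Python scripts to look and compute and a shell command to move; the robot and the scene stay as the last step left them, time stands still between calls to the robot, and variables do not carry over. Pictures are saved under pics/ and viewed, about 8 in all and at most 12, crops included, and the job is handed in when it is done.

```bash
mkdir -p pics
python3 - <<'E'
from rig import r,snapshot,camera_model
import cv2,numpy as np
for n in("scene","top"):
    p,d=snapshot(n); cv2.imwrite(f"pics/{n}0.png",p[:,:,::-1]); np.savez(f"{n}0.npz",p=p,d=d)
    print(n,camera_model(n))
print(r.get_state())
E
```

```text
scene {'fx': 373.4038043734133, 'fy': 373.4038043734133, 'cx': 312.0128397024748, 'cy': 196.11232058663217, 'k1': -0.07925912378754432, 'eye': array([ 770.94207407, -453.10937375,  501.85936067]), 'rotation': array([-2.2136517 ,  0.01288483,  0.49599685])}
top {'fx': 436.4114279217167, 'fy': 436.4114279217167, 'cx': 318.4748066056203, 'cy': 206.51920872646477, 'k1': 0.0036908800437813723, 'eye': array([355.63326421,  28.52687746, 826.65378159]), 'rotation': array([-2.97673804,  0.03361881, -1.54980153])}
{'t': 0.1, 'q': array([ 1.22960243e+00,  1.31112215e-01,  1.48917066e+00,  5.61290543e-06,
        1.52301050e+00, -8.53721992e-02]), 'qvel': array([ 2.05832041e-04, -2.02781273e-03, -1.10165693e-03,  5.18741992e-06,
       -6.30430788e-04, -1.21313023e-03]), 'joint_torque': array([ 1.12833099e-03, -5.61348224e+01, -4.93093014e+01,  7.70235853e-02,
        2.93144106e-02, -4.12093084e-05]), 'ee_pos': array([151.60950463, 579.99110947, 217.67633003]), 'tcp_rot': array([-3.13989860e+00, -1.50603681e-04,  2.88577056e+00]), 'ft_force': array([0.37817007, 0.3904371 , 0.34882821]), 'wrist_torque': array([-0.02195685, -0.02273166,  0.00455487]), 'opening': 1.0006874227896385}
```

View pics/top0.png

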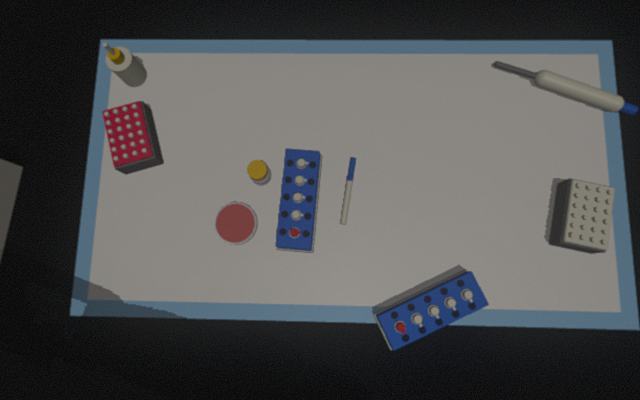

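View pics/scene0.png

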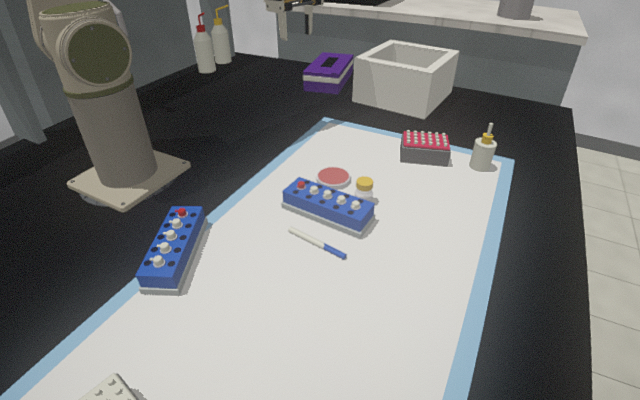

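The top view shows two candidates for the rack: A at about (298,198), with its red cap at (294,232), and B at about (430,310), with its red cap at (401,328). The grey block at (585,215) and the red tip box at (130,135) are not racks. The base is below the bottom edge of the picture, so A looks farther. I'll measure both and check A in a crop.

```bash
cat > h.py <<'E'
from rig import r,snapshot,camera_model
import cv2,numpy as np
from scipy.spatial.transform import Rotation as R
def rays(n,uv):
    c=camera_model(n); uv=np.array(uv,float).reshape(-1,2)
    s=(uv-[c['cx'],c['cy']])/[c['fx'],c['fy']]; x=s.copy()
    for _ in range(20): x=s/(1+c['k1']*(x**2).sum(1,keepdims=True))
    return c['eye'],R.from_euler('xyz',c['rotation']).as_matrix(),np.c_[x,np.ones(len(x))]
def at_depth(n,uv,d):
    e,M,v=rays(n,uv); return e+(v*np.reshape(d,(-1,1)))@M.T
def at_z(n,uv,z):
    e,M,v=rays(n,uv); w=v@M.T; return e+w*((z-e[2])/w[:,2])[:,None]
def proj(n,P):
    c=camera_model(n); M=R.from_euler('xyz',c['rotation']).as_matrix()
    v=(np.atleast_2d(P)-c['eye'])@M; s=v[:,:2]/v[:,2:]
    return s*(1+c['k1']*(s**2).sum(1,keepdims=True))*[c['fx'],c['fy']]+[c['cx'],c['cy']]
E
python3 - <<'E'
from h import *
f=np.load("top0.npz");p,d=f['p'],f['d']
uv=[(298,198),(430,310),(294,232),(302,163),(450,150),(258,170),(236,223)]
for a in uv: print(a,at_depth("top",[a],[d[a[1],a[0]]]).round(0), at_z("top",[a],56).round(0))
# blue deck pixels of rack A -> 3D
g=np.load("scene0.npz")
for n,F,b in(("top",f,(265,140,332,260)),("scene",g,(270,165,390,240))):
    p,d=F['p'].astype(int),F['d']
    m=(p[...,2]>p[...,0]+50)&(d>0); k=np.zeros_like(m);k[b[1]:b[3],b[0]:b[2]]=1;m&=k
    v,u=np.nonzero(m);P=at_depth(n,np.c_[u,v],d[v,u]);P=P[abs(P[:,2]-46)<6]
    print(n,len(P),P[:,2].mean(),cv2.minAreaRect(P[:,:2].astype(np.float32)))
q=np.load("top0.npz")['p'][140:260,210:370,::-1]
cv2.imwrite("pics/crop1.png",cv2.resize(q,None,fx=5,fy=5,interpolation=cv2.INTER_CUBIC))
E
```

```text
(298, 198) [[498.  94.  59.]] [[498.  94.  56.]]
(430, 310) [[ 307. -137.   59.]] [[ 307. -137.   56.]]
(294, 232) [[437.  99.  58.]] [[437. 100.  56.]]
(302, 163) [[563.  89.  57.]] [[563.  89.  56.]]
(450, 150) [[ 608. -194.    0.]] [[ 591. -179.   56.]]
(258, 170) [[549. 169.  56.]] [[549. 169.  56.]]
(236, 223) [[456. 213.  16.]] [[451. 204.  56.]]
top 2336 46.990527329303596 ((500.478271484375, 95.68290710449219), (62.837345123291016, 182.1309051513672), 85.89533996582031)
scene 1262 44.59549344591072 ((503.93048095703125, 92.2289810180664), (66.26339721679688, 181.97621154785156), 85.9576187133789)
```

View pics/crop1.png

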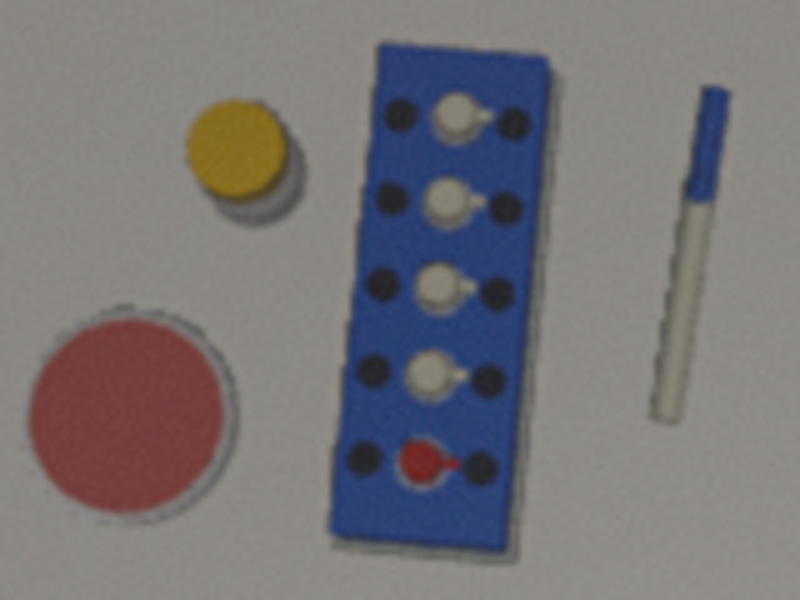

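Rack A is confirmed: about 510 mm from the base, against about 336 mm for B. The crop shows the red cap at (420,462) and white caps up to (457,117), with the jar and dish on the left and the pen on the right. Next I'll refine the cap centres and plan the move.

```bash
python3 - <<'E'
from h import *
c=np.array([(420,462),(430,375),(438,286),(448,203),(457,117)])
uv=(c+.5)/5-.5+[210,140]
P=at_z("top",uv,58); print(P.round(1))
t=np.array([-64,-32,0,32,64]); fx=np.polyfit(t,P[:,0],1);fy=np.polyfit(t,P[:,1],1)
yaw=np.degrees(np.arctan2(fy[0],fx[0]));print(fx,fy,yaw)
s=r.get_state();M=R.from_euler('xyz',s['tcp_rot'])
for z in(120,):
  tgt=np.array([P[0,0],P[0,1],z]);print(M.inv().apply(tgt-s['ee_pos'])/1000, np.degrees(s['tcp_rot']))
E
python3 -m handwheel '[[0,[0,0,0],[0,0,-5]],[0,[0,0,0],[0,0,-5]]]'
```

```text
[[436.6 100.2  58. ]
 [467.8  97.6  58. ]
 [500.1  95.7  58. ]
 [530.7  92.9  58. ]
 [562.8  90.5  58. ]]
[  0.98540393 499.5759322 ] [-7.49813657e-02  9.53850692e+01] -4.351365806955421
[-0.39708652 -0.39189624  0.09828056] [-1.79902938e+02 -8.62895531e-03  1.65342474e+02]
t: 0.35
ee_pos: [151.4, 579.3, 216.4]
tcp_rot: [-3.138, -0.001, 3.065]
ft_force: [0.6, -0.3, 0.5]
opening: 0.828
```

```bash
python3 -m handwheel '[[0,[-0.0268,-0.038,0],[0,0,0]],[0,[-0.0268,-0.038,0],[0,0,0]],[0,[-0.0268,-0.038,0],[0,0,0]],[0,[-0.0268,-0.038,0],[0,0,0]],[0,[-0.0268,-0.038,0],[0,0,0]],[0,[-0.0268,-0.038,0],[0,0,0]],[0,[-0.0268,-0.038,0.01],[0,0,0]],[0,[-0.0268,-0.038,0.015],[0,0,0]],[0,[-0.0268,-0.038,0.02],[0,0,0]],[0,[-0.0268,-0.038,0.02],[0,0,0]],[0,[-0.0268,-0.038,0.01],[0,0,0]],[0,[-0.0,-0.0,0.0],[0,0,0]]]'
```

```text
t: 1.85
ee_pos: [418.8, 124.9, 136.5]
tcp_rot: [-3.134, -0.004, 3.068]
ft_force: [0.0, -0.6, -0.1]
opening: 0.007
```

```bash
python3 -m handwheel '[[0,[-0.0100,-0.012,0.01],[0,0,0]],[0,[-0.010,-0.012,0.015],[0,0,0]],[0,[0,0,0.015],[0,0,0]],[0,[0,0,0.01],[0,0,0]],[0,[0,0,0],[0,0,0]]]'
python3 - <<'E'
from h import *
s=r.get_state();print(s['ee_pos'],s['tcp_rot'])
for n in("scene","top"):
    p,d=snapshot(n);np.savez(f"{n}1.npz",p=p,d=d)
    c=proj(n,[s['ee_pos'],[436.6,100.2,58]]);print(n,c);u,v=c[0].astype(int)
    q=p[v-50:v+50,u-65:u+65,::-1];cv2.imwrite(f"pics/{n}1.png",cv2.resize(q,None,fx=5,fy=5,interpolation=cv2.INTER_CUBIC));print(u-65,v-50)
E
```

```text
t: 2.48
ee_pos: [436.2, 99.7, 82.1]
tcp_rot: [-3.134, -0.006, 3.071]
ft_force: [-0.1, 0.2, -0.3]
opening: 0.006
[436.17200114  99.66123255  82.13609968] [-3.13406029 -0.00592986  3.07094299]
scene [[299.40924993 171.47939389]
 [300.09257962 181.06350754]]
234 121
top [[292.65188692 230.72974017]
 [293.60813811 231.97266442]]
227 180
```

View pics/scene1.png

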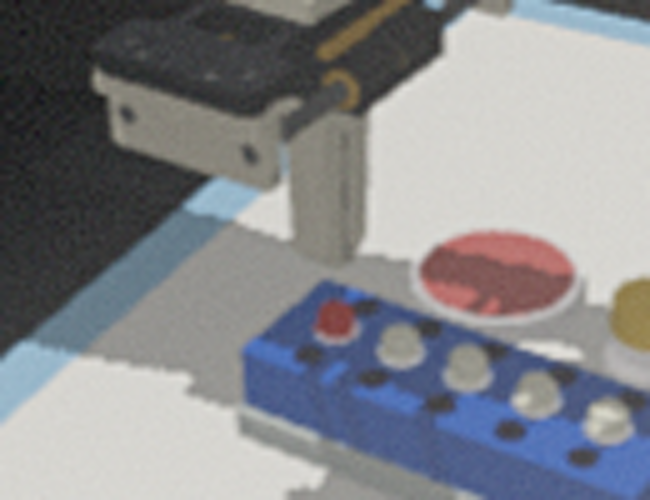

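The scene crop shows the shut fingertips ending at about (325,258), with the red cap just below at (337,316), so they are roughly above it. I'll descend to about 66 mm and check the alignment closely.

```bash
python3 -m handwheel '[[0,[-0.001,-0.001,0.009],[0,0,0]],[0,[0,0,0.008],[0,0,0]]]'
python3 - <<'E'
from h import *
s=r.get_state();e=s['ee_pos'];print(e,s['ft_force'])
im=[]
for n in("scene","top"):
    p,d=snapshot(n)
    c=proj(n,[e,e+[10,0,0],e+[0,10,0],[436.6,100.2,58]]);print(n,c.round(1));u,v=c[0].astype(int)
    q=p[v-30:v+30,u-30:u+30,::-1];im.append(cv2.resize(q,None,fx=6.5,fy=6.5,interpolation=cv2.INTER_CUBIC));print(u-30,v-30)
cv2.imwrite("pics/both2.png",np.hstack(im))
E
```

```text
t: 2.82
ee_pos: [439.2, 99.0, 67.0]
tcp_rot: [-3.135, -0.001, 3.072]
ft_force: [-0.5, -0.6, -0.7]
opening: 0.002
[439.21340001  98.98797378  67.03298086] [-0.47962696 -0.61017092 -0.72474033]
scene [[300.8 178.1]
 [304.9 179.3]
 [303.1 175.7]
 [300.1 181.1]]
270 148
top [[293.9 230. ]
 [294.1 224.3]
 [288.2 229.9]
 [293.6 232. ]]
263 199
```

View pics/both2.png

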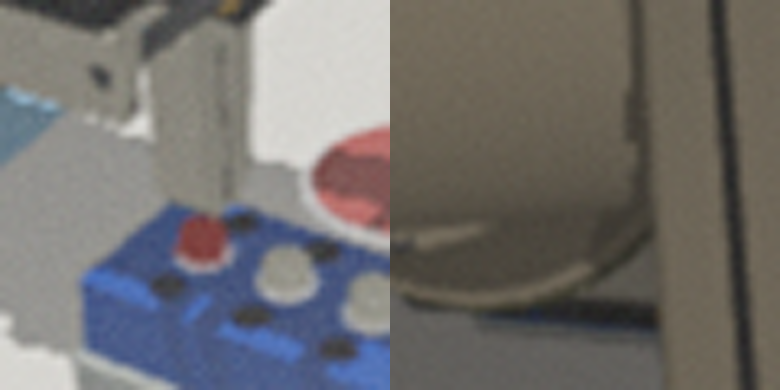

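The left half (scene) shows the tip directly over the red cap at (204,235). The slot between the fingers projects where the kinematics predict, so I trust the scene camera and shift the row by about (+3,-3) mm from the top-camera fit. The top half is occluded by the gripper. Next is the first press, in small steps.

```bash
python3 -m handwheel '[[0,[-0.001,-0.002,0.006],[0,0,0]],[0,[0,0,0.004],[0,0,0]],[0,[0,0,0.002],[0,0,0]],[0,[0,0,0.002],[0,0,0]]]'; python3 -m handwheel '[[0,[0,0,0.002],[0,0,0]],[0,[0,0,0.002],[0,0,0]]]'
```

```text
t: 3.42
ee_pos: [439.4, 96.5, 52.2]
tcp_rot: [-3.135, -0.003, 3.071]
ft_force: [-1.8, -0.1, 5.4]
opening: 0.006
t: 3.68
ee_pos: [439.8, 96.6, 50.4]
tcp_rot: [-3.135, -0.003, 3.072]
ft_force: [-17.2, -2.6, 35.8]
opening: 0.006
```

```bash
python3 -m handwheel '[[0,[0,0,-0.008],[0,0,0]],[0,[0,0,-0.007],[0,0,0]],[0,[0,0,0],[0,0,0]]]'
```

```text
t: 4.05
ee_pos: [440.5, 96.8, 66.2]
tcp_rot: [-3.135, -0.001, 3.072]
ft_force: [0.8, -0.9, 0.5]
opening: 0.005
```

```bash
python3 -m handwheel '[[0,[-0.016,0,0],[0,0,0]],[0,[-0.0155,0,0],[0,0,0]],[0,[0,0,0],[0,0,0]]]'; python3 -m handwheel '[[0,[0,0,0.006],[0,0,0]],[0,[0,0,0.004],[0,0,0]],[0,[0,0,0.002],[0,0,0]],[0,[0,0,0.002],[0,0,0]]]'
```

```text
t: 4.42
ee_pos: [472.0, 94.5, 65.1]
tcp_rot: [-3.135, -0.002, 3.072]
ft_force: [-0.3, 0.0, -0.4]
opening: 0.007
t: 4.92
ee_pos: [471.4, 94.5, 50.6]
tcp_rot: [-3.135, -0.001, 3.072]
ft_force: [-2.1, -1.5, 18.7]
opening: 0.005
```

```bash
python3 -m handwheel '[[0,[0,0,0.001],[0,0,0]]]';python3 - <<'E'
from h import *
p,d=snapshot("scene");np.savez("scene3.npz",p=p,d=d)
q=p[140:240,240:390,::-1];cv2.imwrite("pics/scene3.png",cv2.resize(q,None,fx=5,fy=5,interpolation=cv2.INTER_CUBIC))
P0=np.load("scene0.npz")['p']
# rack shift: outline of the blue front face before/after
for A in(P0,p):
    A=A.astype(int);m=((A[...,2]>A[...,0]+50));m[:, :310]=0;m[:,390:]=0;m[:190]=0;m[240:]=0
    v,u=np.nonzero(m);print(len(u),u.mean(),v.mean(),u.max(),v.max())
E
```

```text
t: 5.05
ee_pos: [471.6, 94.5, 50.6]
tcp_rot: [-3.135, -0.001, 3.072]
ft_force: [-7.9, -1.0, 17.8]
opening: 0.006
1285 339.7206225680934 209.03346303501945 373 230
1058 337.7211720226843 210.7296786389414 373 230
```

View pics/scene3.png

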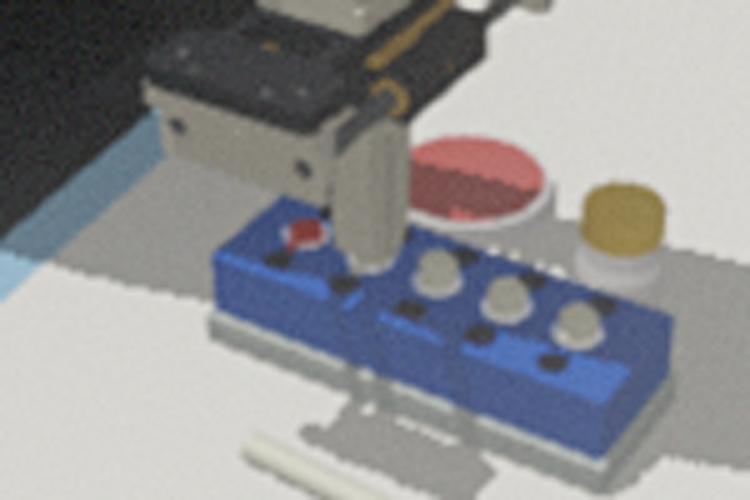

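The crop shows the red cap at (303,233) seated flush, the tip on cap 2, and the rack edges unmoved. Going on to cap 3.

```bash
python3 -m handwheel '[[0,[0,0,-0.008],[0,0,0]],[0,[0,0,-0.007],[0,0,0]],[0,[-0.016,0,0],[0,0,0]],[0,[-0.0155,0,0],[0,0,0]],[0,[0,0,0],[0,0,0]]]'
```

```text
t: 5.72
ee_pos: [502.4, 92.6, 66.1]
tcp_rot: [-3.135, -0.002, 3.072]
ft_force: [0.4, -0.6, 0.1]
opening: 0.004
```

Target for cap 3 is (503.9, 92.2).

```bash
python3 -m handwheel '[[0,[-0.001,0,0.006],[0,0,0]],[0,[0,0,0.005],[0,0,0]],[0,[0,0,0.002],[0,0,0]],[0,[0,0,0.002],[0,0,0]]]'
```

```text
t: 6.22
ee_pos: [503.0, 92.6, 51.1]
tcp_rot: [-3.135, -0.001, 3.073]
ft_force: [0.5, -0.5, 3.9]
opening: 0.003
```

```bash
python3 -m handwheel '[[0,[0,0,0.001],[0,0,0]]]'
```

```text
t: 6.35
ee_pos: [503.1, 92.6, 50.7]
tcp_rot: [-3.135, -0.001, 3.073]
ft_force: [-4.1, -0.3, 13.4]
opening: 0.003
```

```bash
python3 -m handwheel '[[0,[0,0,0.001],[0,0,0]]]';  python3 -m handwheel '[[0,[0,0,-0.008],[0,0,0]],[0,[0,0,-0.007],[0,0,0]],[0,[-0.016,0,0],[0,0,0]],[0,[-0.0165,0,0],[0,0,0]],[0,[0,0,0],[0,0,0]]]'
```

```text
t: 6.48
ee_pos: [503.2, 92.6, 50.6]
tcp_rot: [-3.135, -0.001, 3.073]
ft_force: [-5.8, -1.3, 15.5]
opening: 0.007
t: 7.1
ee_pos: [534.6, 90.6, 65.8]
tcp_rot: [-3.134, -0.004, 3.073]
ft_force: [-0.6, -0.1, -0.1]
opening: 0.01
```

```bash
python3 -m handwheel '[[0,[-0.001,-0.0005,0.006],[0,0,0]],[0,[0,0,0.005],[0,0,0]],[0,[0,0,0.002],[0,0,0]],[0,[0,0,0.002],[0,0,0]]]';python3 -m handwheel '[[0,[0,0,0.001],[0,0,0]]]'
```

```text
t: 7.6
ee_pos: [535.1, 90.0, 50.6]
tcp_rot: [-3.135, -0.003, 3.073]
ft_force: [-1.9, -1.4, 17.0]
opening: 0.005
t: 7.72
ee_pos: [535.2, 90.1, 50.6]
tcp_rot: [-3.134, -0.002, 3.073]
ft_force: [-5.7, -0.6, 15.5]
opening: 0.001
```

```bash
python3 -m handwheel '[[0,[0,0,-0.008],[0,0,0]],[0,[0,0,-0.007],[0,0,0]],[0,[-0.016,0,0],[0,0,0]],[0,[-0.0165,0,0],[0,0,0]],[0,[0,0,0],[0,0,0]]]';python3 -m handwheel '[[0,[-0.001,-0.0005,0.006],[0,0,0]],[0,[0,0,0.005],[0,0,0]],[0,[0,0,0.002],[0,0,0]],[0,[0,0,0.002],[0,0,0]]]'
```

```text
t: 8.35
ee_pos: [566.8, 88.2, 65.9]
tcp_rot: [-3.134, -0.005, 3.074]
ft_force: [0.2, -0.3, 0.7]
opening: 0.001
t: 8.85
ee_pos: [567.1, 87.6, 50.8]
tcp_rot: [-3.134, -0.004, 3.074]
ft_force: [0.0, -0.1, 5.1]
opening: 0.008
```

```bash
python3 -m handwheel '[[0,[0,0,0.001],[0,0,0]]]'
```

```text
t: 8.98
ee_pos: [567.2, 87.6, 50.6]
tcp_rot: [-3.134, -0.003, 3.074]
ft_force: [-4.8, -1.6, 14.5]
opening: 0.006
```

```bash
python3 -m handwheel '[[0,[0,0,-0.01],[0,0,0]],[0,[0,0,-0.03],[0,0,0]],[0,[0,0,-0.04],[0,0,0]],[0,[0,0,-0.04],[0,0,0]],[0,[0,0,-0.04],[0,0,0]],[0,[0,0.04,0],[0,0,0]],[0,[0,0.05,0],[0,0,0]],[0,[0,0.05,0],[0,0,0]],[0,[0,0.05,0],[0,0,0]],[0,[0,0.05,0],[0,0,0]],[0,[0,0.03,0],[0,0,0]],[0,[0,0,0],[0,0,0]]]'
python3 - <<'E'
from h import *
p,d=snapshot("scene");np.savez("scene4.npz",p=p,d=d)
t,dt=snapshot("top")
q=cv2.resize(p[160:250,270:390,::-1],(480,360),interpolation=cv2.INTER_CUBIC)
w=cv2.resize(t[140:260,210:370,::-1],(480,360),interpolation=cv2.INTER_CUBIC)
cv2.imwrite("pics/end.png",cv2.resize(np.hstack([q,w]),(800,300)))
P0,P1=np.load("top0.npz"),{'p':t,'d':dt}
for F in(P0,P1):
    a,b=F['p'].astype(int),F['d'];m=(a[...,2]>a[...,0]+50)&(b>0);k=np.zeros_like(m);k[140:260,265:332]=1;m&=k
    v,u=np.nonzero(m);X=at_depth("top",np.c_[u,v],b[v,u]);X=X[abs(X[:,2]-46)<6];print(len(X),X.mean(0),cv2.minAreaRect(X[:,:2].astype(np.float32)))
c=np.array([(420,462),(430,375),(438,286),(448,203),(457,117)]);uv=((c+.5)/5-.5+[210,140]).round().astype(int)
for b in(P0['d'],dt):
    print([np.median(at_depth("top",[(u+i,v+j) for i in(-1,0,1) for j in(-1,0,1)],b[v-1:v+2,u-1:u+2].T.ravel())[:,2]).round(1) for u,v in uv])
E
```

```text
t: 10.48
ee_pos: [583.0, 366.1, 213.7]
tcp_rot: [-3.134, -0.009, 3.072]
ft_force: [-0.6, -0.5, 0.7]
opening: 0.006
2336 [497.15433637  95.70480536  46.99052733] ((500.478271484375, 95.68290710449219), (62.837345123291016, 182.1309051513672), 85.89533996582031)
2401 [497.44293117  95.68445701  46.93245691] ((500.1924743652344, 95.61128234863281), (62.52610397338867, 182.04367065429688), 85.85923767089844)
[np.float64(59.5), np.float64(58.0), np.float64(59.0), np.float64(58.6), np.float64(58.1)]
[np.float64(51.6), np.float64(51.3), np.float64(50.9), np.float64(51.3), np.float64(51.6)]
```

View pics/end.png

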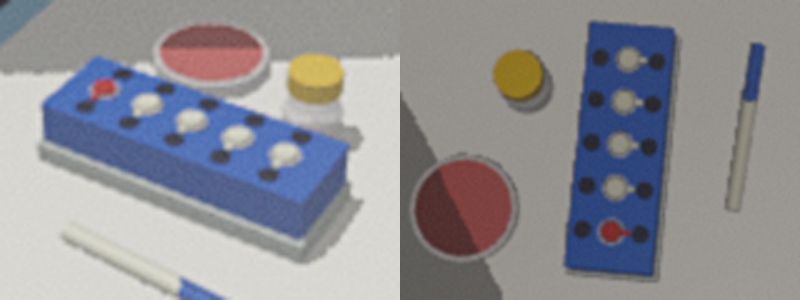

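All five caps are down by about 7–8 mm, with tops at about 51 mm. The rack, pen, jar and dish are unmoved, and the arm is clear.

```bash
python3 -c "
from rig import r
print(r.close_job())"
```

```text
the job is handed in; nothing more can be done
None
```

I pressed all five caps down in order, from red to the last white, on the rack farther from the base (about 510 mm away, against about 336 mm for the other). The job is handed in at about 10.5 s.

- **Caps:** After the run, the top camera put the cap tops at 50.9–51.6 mm, down from 58.0–59.5 mm. The fingertips bottomed out at 50.4–50.6 mm on each cap, so all five are seated.
- **Height along the row:** The fingertips stayed about 16 mm or less above the caps between presses.
- **Rack and bystanders:** The rack's measured position agrees to about 0.3 mm before and after. The pen, jar and dish look unmoved in the final picture, and the arm ended clear at about 214 mm height.
- **First press was firmer:** Cap 1 read about 36 N vertically and 17 N sideways. The others peaked at about 14–19 N.
- **Camera disagreement:** The two cameras differed by about 4 mm on where the row was. I went with the scene camera because it matched the arm's own position.

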